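Size a jar collar on the step gauge and file it by colour

ROBOT

A 7-joint arm with a two-finger parallel gripper is mounted at the origin on a cart in front of the work surface, level with it; the furniture and walls round the work are solid. World frame = base frame: x ahead of the robot, y to its left, z up, the work surface at z = 0. Lengths are in m, angles in rad, forces in N, time in s.
With the tool pointing down it reaches from about 0.4 to 0.85 m from the base axis. Payload 4.5 kg.
Tool frame: the origin (TCP) lies at the very end of the fingers, on their centre line; the grasp point (between the pads) lies 19 mm behind it; z points along the fingers, y is the line along which they close (so a half turn about z gives the same grasp; the last joint's range is limited). The gripper opens to 88 mm and grips with 3 to 60 N. Pads are 18 mm wide; open, the fingers measure 123 mm over their backs; the gripper's body (75 mm by 187 mm) begins 45 mm behind the grasp point.
Start: joints at [1.37, 0.689, -0.195, 1.565, 0.157, 0.902, -0.215], TCP at [0.145, -0.608, 0.239] pointing down, gripper open.
Joint ranges: [-3.01, 3.01], [-0.46, 2.08], [-1.47, 1.51], [0.13, 2.56], [-1, 4.14], [0.04, 2.09], [-2.66, 2.66]. Speed limits (rad/s): [2.57, 2.57, 3.14, 3.14, 3.14, 3.14, 3.14].

INTERFACE

Orientations are given as a unit quaternion [w, x, y, z].
In Python, from station import env gives the robot as it stands.
- The arm moves only by the tool nudge_tcp, called in YAML: its name, and indented under it one key for each argument. Schema: {"type":"object","properties":{"deltas":{"type":"array","items":{"type":"number"},"minItems":4,"maxItems":48},"finger_gap":{"type":"number"},"grip_n":{"type":"number"},"only":{"type":"string"},"quiet":{"type":"boolean"},"lines":{"type":"string"}},"required":["deltas"],"additionalProperties":false}. deltas is one flat list of numbers that holds 1 to 12 rows one after another, with no inner brackets; each row has 4 numbers: dx, dy, dz in m, then a turn about the tool's z in rad; each row shifts and turns the commanded pose from where the row before left it, along the tool's axes as they then stand; what a row does not reach is not made up. A row lasts 1/8 s, in which the tool goes at most 0.0625 m and 0.188 rad, less where a joint would pass 70% of its speed; a pose out of reach is approached as far as the arm can. finger_gap is the finger opening in m, set as the call begins (left out keeps the last). The fingers move at their own pace and stop on an object; grip_n is the grip in N (left out, the last holds). Time passes only in rows, so rows that do not move let the fingers close. The tool returns the time, the measured TCP pose, the force, the opening and the grip force at its end. only (a regular expression) keeps the lines of the reply that match it, lines (a string "A,B") keeps lines A to B, and quiet returns only ok. Input that does not fit is refused with a message, and nothing moves.
- env.get_state(): the state, without advancing time (a new reading comes with each control period).
- env.grab_frame(name): name is "side" or "top"; returns the picture (400x640x3 uint8, blue, green, red); there is no depth.
- env.camera_model(name): a dict with "mtx" (3x3 intrinsics, pixels), "R" (3x3) and "t" (3): a world point X has camera coordinates R X + t. Camera axes: x right, y down, z forward; pixel columns grow to the right and rows downward; lengths in m; the calibration is good to about 2 mm. A picture is of the moment at which its call begins. camera_model takes no time and is no camera call.
- env.sign_off(): hands the job in; it is judged then, once.
The state is a dict: "t": time; "qpos": joint angles; "joint_velocities": joint speeds; "effort": joint torques, N m; "tool_pos": TCP position; "tcp_rot": TCP orientation; "force": force on the tool from outside, world axes, zero at the start; "wrist_torque": the same for the moment, N m; "gripper_width": finger opening in m; "grasp_force": force on a finger pad.
Only numpy, scipy, OpenCV 4.12 (cv2) and the standard library are available. Lean on these libraries where they do the work, as an engineer would, in place of code of your own. Each camera call takes 0.05 s, during which the arm holds its last target. There are 200 camera calls.

TASK

Take the white collar that stands on the black spot and slide it, level, down over the stepped cone gauge until it stops, then let go of it so that it rests there by itself. See which coloured step it rests on, then take it off again and lay it flat in the tray of that colour. Leave the other two collars on the board and everything else as it is.

Things in the scene. Friction and masses are not known exactly. Their poses are not given: they have to be found in the camera images.
- collar_a: one of three outwardly identical white jar collars: rigid ribbed plastic tube rings, 62 mm outside diameter, 24 mm high, 40 to 85 g, open at both ends. Bores are 34, 42 and 50 mm, but which collar has which bore is not told. Origin: centre of its underside; z = ring axis, up. Can be gripped across the outside from above.
- collar_b: one of three outwardly identical white jar collars: rigid ribbed plastic tube rings, 62 mm outside diameter, 24 mm high, 40 to 85 g, open at both ends. Bores are 34, 42 and 50 mm, but which collar has which bore is not told. Origin: centre of its underside; z = ring axis, up. Can be gripped across the outside from above.
- collar_c: one of three outwardly identical white jar collars: rigid ribbed plastic tube rings, 62 mm outside diameter, 24 mm high, 40 to 85 g, open at both ends. Bores are 34, 42 and 50 mm, but which collar has which bore is not told. Origin: centre of its underside; z = ring axis, up. Can be gripped across the outside from above.
- gauge: fixed upright stepped cone gauge, 78 mm high. Origin: centre of its underside on the worktop; z up. From below: dark foot (diameter 96, height 12 mm); red step (diameter 60, top at 30 mm); yellow step (diameter 48 tapering to 46, top at 46 mm); blue step (40 to 38, top at 62 mm); bare metal nose (32 to 29, from 72 mm up bevelled to 18). 
- nose (a point): centre of the top of the gauge's metal nose, 78 mm above the worktop, on the gauge's axis. A collar of 34 mm bore stops on the blue step (its underside then 62 mm above the worktop), 42 mm on yellow (46 mm), 50 mm on red (30 mm).
- spot (a point): centre of a black round spot (80 mm diameter) at the right-hand (-y) end of a fixed wooden board, at its top, 6 mm above the worktop. The board (275 x 85 mm) carries the three collars in a row, 90 mm between centres; one stands on the spot, within 5 mm. The point's y axis runs along the row (the others at about +90 and +180 mm), its x axis across the board.
- tray_red: red shallow square tray, fixed, 122 x 122 mm outside, 3 mm walls, rim 14 mm high, inner floor 3 mm above its origin. Origin: centre of its underside, on the worktop. A fixed wire fruit basket (about 300 mm across) stands behind the trays at the right; keep the gripper body clear of it.
- tray_yellow: yellow shallow square tray, fixed, 122 x 122 mm outside, 3 mm walls, rim 14 mm high, inner floor 3 mm above its origin. Origin: centre of its underside, on the worktop. A fixed wire fruit basket (about 300 mm across) stands behind the trays at the right; keep the gripper body clear of it.
- tray_blue: blue shallow square tray, fixed, 122 x 122 mm outside, 3 mm walls, rim 14 mm high, inner floor 3 mm above its origin. Origin: centre of its underside, on the worktop. A fixed wire fruit basket (about 300 mm across) stands behind the trays at the right; keep the gripper body clear of it.
- timer: bystander: small green digital timer, 26 x 64 x 54 mm high. Origin: centre of its underside.
- spice: bystander: spice jar with red cap, 45 mm diameter, 106 mm high. Origin: centre of its underside.
- salt: bystander: salt shaker with grey top, 44 mm diameter, 90 mm high. Origin: centre of its underside.
- cork_lid: bystander: round cork lid, 103 mm diameter, 40 mm high. Origin: centre of its underside.
- jar: bystander: storage jar, 98 mm diameter, 185 mm high. Origin: centre of its underside.
- flask: bystander: blue drinking flask, 65 x 77 x 188 mm high. Origin: centre of its underside.

How it is judged:
On the way:
1. the collar from the spot sits fully home and level on the step of the gauge where its bore stops, let go of by the fingers and at rest (((horizontal distance between collar_a and gauge below 0.004 m and z of collar_a in the frame of gauge below 0.065 m and angle between collar_a's own z axis and vertical below 0.1 rad and contact force between collar_a and the fingers below 0.1 N and linear speed of collar_a below 0.02 m/s) or (horizontal distance between collar_b and gauge below 0.004 m and z of collar_b in the frame of gauge below 0.049 m and angle between collar_b's own z axis and vertical below 0.1 rad and contact force between collar_b and the fingers below 0.1 N and linear speed of collar_b below 0.02 m/s) or (horizontal distance between collar_c and gauge below 0.004 m and z of collar_c in the frame of gauge below 0.033 m and angle between collar_c's own z axis and vertical below 0.1 rad and contact force between collar_c and the fingers below 0.1 N and linear speed of collar_c below 0.02 m/s))), for 0.3 s.
At the end, for the whole second after the job is handed in: The collar from the spot rests flat (within 0.10 rad) on the floor of the tray of its step's colour, underside less than 7 mm above the tray's underside, centre within 35 mm of the tray's; no collar within 60 mm of the spot, the other two within 20 mm of where they stood (((horizontal distance between collar_a and tray_blue below 0.035 m and z of collar_a in the frame of tray_blue below 0.007 m and angle between collar_a's own z axis and vertical below 0.1 rad and linear speed of collar_a below 0.02 m/s and distance of each of collar_b, collar_c from where it was at the start of the episode below 0.02 m) or (horizontal distance between collar_b and tray_yellow below 0.035 m and z of collar_b in the frame of tray_yellow below 0.007 m and angle between collar_b's own z axis and vertical below 0.1 rad and linear speed of collar_b below 0.02 m/s and distance of each of collar_a, collar_c from where it was at the start of the episode below 0.02 m) or (horizontal distance between collar_c and tray_red below 0.035 m and z of collar_c in the frame of tray_red below 0.007 m and angle between collar_c's own z axis and vertical below 0.1 rad and linear speed of collar_c below 0.02 m/s and distance of each of collar_a, collar_b from where it was at the start of the episode below 0.02 m)) and horizontal distance between each of collar_a, collar_b, collar_c and spot above 0.06 m); the robot touches nothing.
It fails at once if more than one collar is moved by over 30 mm (distance of each of collar_a, collar_b from where it was at the start of the episode above 0.03 m or distance of each of collar_a, collar_c from where it was at the start of the episode above 0.03 m or distance of each of collar_b, collar_c from where it was at the start of the episode above 0.03 m).
It fails at once if a bystander (timer, spice jar, salt, cork lid, storage jar, flask) is moved by over 30 mm (distance of any of timer, spice, salt, cork_lid, jar, flask from where it was at the start of the episode above 0.03 m).
It also fails if it takes over 54 s, if anything falls off the work surface, if the arm or the gripper's body presses on something with over 40 N, if the wrist force passes 120 N, or if a joint passes its speed limit or range.

## Working session

There is one attempt and no reset: what is moved stays moved. The work goes in short steps, Python scripts to look and compute and a tool call to move; the robot and the scene stay as the last step left them, time stands still between calls to the robot, and variables do not carry over. Pictures are saved under pics/ and viewed, at most 10 in all, crops included, and the job is handed in when it is done.

```bash
mkdir -p pics; ls
```

Run:
```python
from station import env
import cv2,numpy as np
for n in("top","side"):
    f=env.grab_frame(n);cv2.imwrite(f"pics/{n}0.png",f)
    m=env.camera_model(n);print(n,m["mtx"],m["R"],m["t"])
s=env.get_state();print(s["t"],s["tool_pos"],s["tcp_rot"],s["gripper_width"])
```

```text
pics
station.py
top [[409.69171173   0.         317.5160546 ]
 [  0.         409.69171173 204.63042176]
 [  0.           0.           1.        ]] [[ 0.0201434  -0.99975435 -0.00924604]
 [-0.98414681 -0.01819735 -0.1764197 ]
 [ 0.17620811  0.01265315 -0.98427161]] [-0.01119185  0.54576599  1.69934032]
side [[372.90206548   0.         317.66050151]
 [  0.         372.90206548 201.19527632]
 [  0.           0.           1.        ]] [[-0.93429773 -0.35618111  0.01492578]
 [-0.21196087  0.52135548 -0.82659606]
 [ 0.28663626 -0.77545051 -0.5625977 ]] [0.50878703 0.19519679 1.20008156]
0.1 [ 0.14523675 -0.60730183  0.23801016] [-8.10223759e-04  9.93111406e-01  1.17171060e-01 -1.46824591e-04] 0.08805109495534888
```

View pics/top0.png

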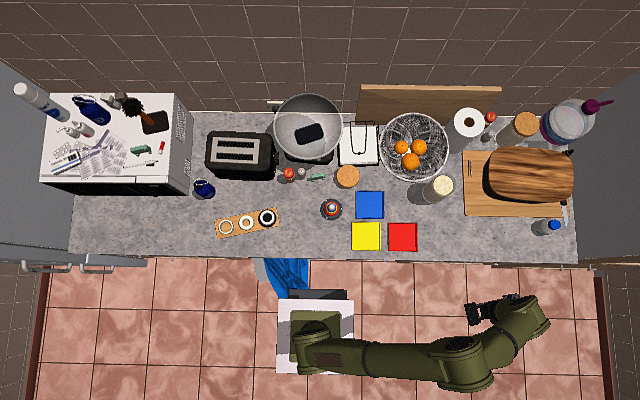

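View pics/side0.png

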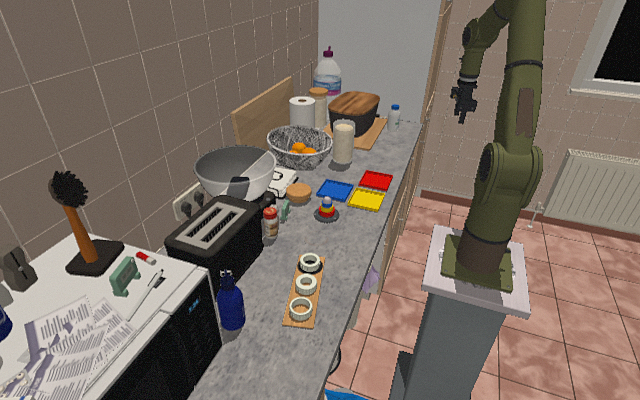

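Run:
```python
import cv2,numpy as np
t=cv2.imread("pics/top0.png");s=cv2.imread("pics/side0.png")
def c(im,x,y,w,h,k=7):return cv2.resize(im[y:y+h,x:x+w],(400,300),interpolation=cv2.INTER_NEAREST)
a=np.hstack([c(t,210,200,80,60),c(t,305,190,48,36)]);b=np.hstack([c(s,270,240,80,60),c(s,302,190,48,36)])
cv2.imwrite("pics/crop.png",np.vstack([a,b]))
```

```text
(no output)
```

View pics/crop.png

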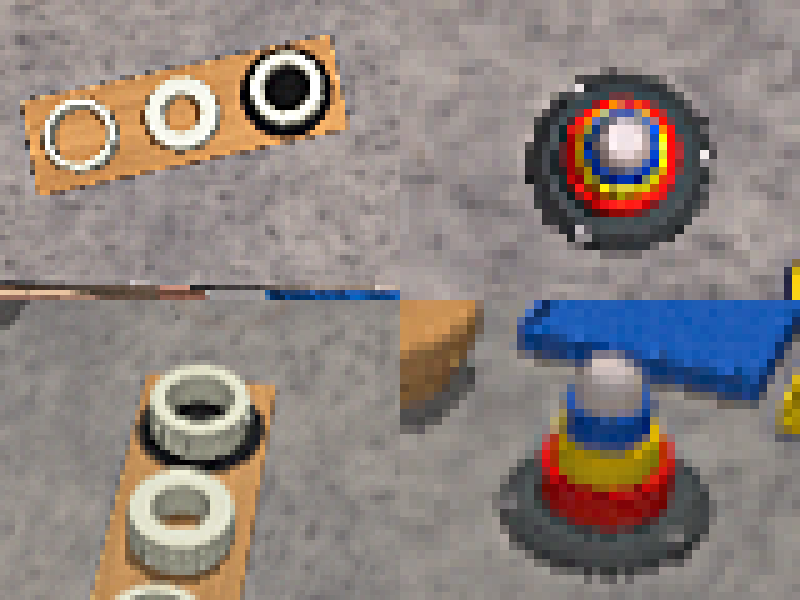

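Create h.py:
```python
import cv2,numpy as np
from station import env
CM={n:env.camera_model(n) for n in("top","side")}
def ray(n,p):
    m=CM[n];d=m["R"].T@np.linalg.inv(m["mtx"])@np.array([p[0],p[1],1.]);return -m["R"].T@m["t"],d/np.linalg.norm(d)
def cast(n,p,z):
    o,d=ray(n,p);return o+d*(z-o[2])/d[2]
def tri(p,q):
    o,d=ray("top",p);a,b=ray("side",q);s=np.linalg.lstsq(np.c_[d,-b],a-o,rcond=None)[0]
    A,B=o+d*s[0],a+b*s[1];return (A+B)/2,np.linalg.norm(A-B)
def proj(n,X):
    m=CM[n];c=m["mtx"]@(m["R"]@np.array(X)+m["t"]);return c[:2]/c[2]
def mask(im,col):
    h,s,v=[c.astype(int) for c in cv2.split(cv2.cvtColor(im,cv2.COLOR_BGR2HSV))]
    return {"red":((h<8)|(h>172))&(s>170)&(v>90),"yellow":(h>22)&(h<34)&(s>170)&(v>90),
     "blue":(h>100)&(h<125)&(s>130)&(v>60),"white":(s<45)&(v>165),"nose":(s<45)&(v>140),
     "collar":(s<42)&(v>110),"black":v<50}[col].astype(np.uint8)
def hullc(im,col,box,k=6):
    "centre, area of the hull of the largest blob in box=(x0,y0,x1,y1), on a k-fold enlarged picture"
    x0,y0,x1,y1=box;b=cv2.resize(im[y0:y1,x0:x1],None,fx=k,fy=k,interpolation=cv2.INTER_LINEAR)
    cs=cv2.findContours(mask(b,col),cv2.RETR_EXTERNAL,cv2.CHAIN_APPROX_NONE)[0]
    H=cv2.convexHull(max(cs,key=cv2.contourArea));M=cv2.moments(H);x,y,w,hh=cv2.boundingRect(H)
    f=lambda u,v:np.array([(u+.5)/k-.5+x0,(v+.5)/k-.5+y0])
    return f(M["m10"]/M["m00"],M["m01"]/M["m00"]),M["m00"]/k/k,f(x,y).round(1),f(x+w,y+hh).round(1)
```

Run:
```python
from h import *
np.set_printoptions(precision=4,suppress=True)
t=cv2.imread("pics/top0.png");s=cv2.imread("pics/side0.png")
tb={"spotc":(258,208,277,226),"mid":(237,213,255,232),"end":(217,218,235,236)}
sb={"spotc":(294,252,322,274),"mid":(294,273,318,295),"end":(288,294,313,323)}
for n in tb:
    a,b=hullc(t,"collar",tb[n]),hullc(s,"collar",sb[n]);print(n,a,b,*tri(a[0],b[0]),cast("top",a[0],.018))
a,b=hullc(t,"nose",(326,201,336,213)),hullc(s,"nose",(318,194,334,208));print("nose",a,b,*tri(a[0],b[0]))
for c,z in(("red",.021),("yellow",.038),("blue",.054)):
    a=hullc(t,c,(322,198,341,220));b=hullc(s,c,(312,203,338,220));print(c,a,cast("top",a[0],z),cast("side",b[0],z),b)
B={"red":((385,218,420,255),(355,165,395,192)),"yellow":((348,218,384,255),(345,185,388,213)),"blue":((350,186,388,222),(340-25,178,355,202))}
for c in B:
    a,b=hullc(t,c,B[c][0]),hullc(s,c,B[c][1]);print("tray",c,cast("top",a[0],.007),a[2:],cast("side",b[0],.007),*tri(a[0],b[0]))
```

```text
spotc (array([266.8732, 217.1022]), 169.76388888888889, array([259.6, 209.8]), array([274.2, 224.8])) (array([306.2928, 261.3661]), 525.3611111111111, array([293.6, 251.6]), array([321.6, 273.6])) [0.4959 0.2183 0.0188] 0.00706586771800228 [0.4925 0.2176 0.018 ]
mid (array([246.0852, 222.2834]), 159.0, array([238.8, 215.2]), array([253.4, 229.6])) (array([305.808, 283.654]), 359.7638888888889, array([295.6, 272.6]), array([316.2, 294.6])) [0.4667 0.3058 0.0193] 0.002826222166702227 [0.4683 0.3064 0.018 ]
end (array([225.6484, 226.5442]), 162.56944444444443, array([218.4, 219.6]), array([233.4, 233.8])) (array([300.4279, 308.1742]), 412.59722222222223, array([289.1, 297.1]), array([311.6, 319.6])) [0.4466 0.3932 0.0185] 0.0029278454792392205 [0.4481 0.3937 0.018 ]
nose (array([331.7555, 206.3227]), 28.680555555555557, array([328.9, 202.9]), array([334.4, 209.9])) (array([327.055, 198.734]), 26.069444444444443, array([323.6, 196.2]), array([330.4, 201.9])) [ 0.534  -0.0613  0.0719] 0.00312741035707758
red (array([331.0659, 208.2758]), 157.94444444444443, array([324.2, 201.4]), array([3
[... 428 characters left out ...]
1.29 , 208.014]), 44.80555555555555, array([326.8, 204.6]), array([335.4, 211.4])) [ 0.5314 -0.0595  0.054 ] [ 0.5295 -0.0497  0.054 ] (array([326.6034, 204.6046]), 36.68055555555556, array([321.9, 202.6]), array([331.6, 207.2]))
tray red [ 0.4203 -0.3689  0.007 ] (array([388.2, 221.9]), array([417.4, 251.2])) [ 0.4184 -0.3668  0.007 ] [ 0.4197 -0.3693  0.0055] 0.0016480797955013317
tray yellow [ 0.4207 -0.2108  0.007 ] (array([351.6, 221.4]), array([380.2, 250.4])) [ 0.4187 -0.2087  0.007 ] [ 0.4201 -0.2111  0.0054] 0.001683463212616174
tray blue [ 0.5585 -0.2268  0.007 ] (array([355.4, 190.1]), array([383.8, 218.6])) [ 0.556  -0.2251  0.007 ] [ 0.5577 -0.2271  0.0057] 0.0021298286179920883
```

Add to h.py:
```python
from scipy.spatial.transform import Rotation as Ro
def togo(X,ydir=None):
    "tool-axes shift from here to world point X, and turn bringing tool y to azimuth ydir (rad, mod pi)"
    s=env.get_state();q=s["tcp_rot"];R=Ro.from_quat(np.r_[q[1:],q[0]]).as_matrix()
    print("tcp",np.round(s["tool_pos"],4),"t",round(s["t"],2),"q7",round(s["qpos"][6],2),"tilt",np.round(R[:2,2],4),"w",round(s["gripper_width"],4))
    print("tool shift",np.round(R.T@(np.array(X)-s["tool_pos"]),4))
    a=np.arctan2(R[1,1],R[0,1]);print("y azimuth",round(a,3))
    if ydir is not None:print("turn",round((a-ydir+np.pi/2)%np.pi-np.pi/2,3))
```

```text
(no output)
```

nudge_tcp:
  deltas: [0.038, -0.028, 0, 0, 0.038, -0.028, 0, 0, 0.038, -0.028, 0, 0, 0.038, -0.028, 0, 0, 0.038, -0.028, 0, 0, 0.038, -0.028, 0, 0, 0.038, -0.028, 0, 0, 0.038, -0.028, 0, 0, 0.038, -0.028, 0, 0, 0.038, -0.028, 0, 0]
  finger_gap: 0.088

```text
t: 1.35
tool_pos: [0.4505, -0.2459, 0.2385]
tcp_rot: [-0.0, 0.993, 0.117, -0.0]
force: [0.3, -0.7, 0.3]
gripper_width: 0.0881
grasp_force: 0.0
```

Run:
```python
from h import *
togo([.491,.217,.2],0.23)
t=cv2.imread("pics/top0.png");s=cv2.imread("pics/side0.png")
def foot(im,box,k=6):
    x0,y0,x1,y1=box;b=cv2.resize(im[y0:y1,x0:x1],None,fx=k,fy=k);h=cv2.cvtColor(b,cv2.COLOR_BGR2HSV)
    m=((h[...,2]<95)|(h[...,1]>130)).astype(np.uint8);m=cv2.morphologyEx(m,cv2.MORPH_OPEN,np.ones((9,9)))
    c=max(cv2.findContours(m,0,1)[0],key=cv2.contourArea);e=cv2.fitEllipse(cv2.convexHull(c));print(e,cv2.boundingRect(c))
    return (np.array(e[0])+.5)/k-.5+[x0,y0]
a=foot(t,(316,194,346,224));b=foot(s,(310,206,342,226));print(a,b,cast("top",a,.006),cast("side",b,.006),tri(a,b))
```

```text
tcp [ 0.4505 -0.2459  0.2385] t 1.35 q7 -1.05 tilt [-0.0005  0.    ] w 0.0881
tool shift [ 0.147  -0.4407  0.0385]
y azimuth -1.336
turn -1.566
((90.87353515625, 93.34986114501953), (130.0326385498047, 134.5768280029297), 77.93363189697266) (25, 29, 131, 128)
((100.16931915283203, 48.78916931152344), (110.2631607055664, 151.23399353027344), 92.34622192382812) (25, 0, 150, 103)
[330.72892253 209.14164352] [326.27821986 213.71486155] [ 0.53456373 -0.05812235  0.006     ] [ 0.53249564 -0.05858183  0.006     ] (array([ 0.53349205, -0.05832755,  0.00619796]), np.float64(0.00209159197028619))
```

nudge_tcp:
  deltas: [0.0184, -0.055, 0, 0, 0.0184, -0.055, 0, 0, 0.0184, -0.055, 0, 0, 0.0184, -0.055, 0, 0, 0.0184, -0.055, 0, 0, 0.0184, -0.055, 0, 0, 0.0184, -0.055, 0, 0, 0.0184, -0.055, 0, 0]

```text
t: 2.35
tool_pos: [0.4904, 0.2168, 0.2385]
tcp_rot: [0.0, 0.993, 0.117, -0.0]
force: [-0.4, 0.3, 0.0]
gripper_width: 0.0877
grasp_force: 0.0
```

nudge_tcp:
  deltas: [0, 0, 0, -0.174, 0, 0, 0, -0.174, 0, 0, 0, -0.174, 0, 0, 0, -0.174, 0, 0, 0, -0.174, 0, 0, 0, -0.174, 0, 0, 0, -0.174, 0, 0, 0, -0.174, 0, 0, 0, -0.174]

```text
t: 3.48
tool_pos: [0.4904, 0.2148, 0.2383]
tcp_rot: [-0.0, 0.619, 0.785, -0.0]
force: [-0.2, 0.1, -0.1]
gripper_width: 0.0879
grasp_force: 0.0
```

Run:
```python
from h import *
togo([.491,.217,.022],0.23)
```

```text
tcp [0.4904 0.2148 0.2383] t 3.48 q7 -0.69 tilt [-0.0007 -0.0006] w 0.0879
tool shift [0.0021 0.0013 0.2163]
y azimuth 0.236
turn 0.006
```

nudge_tcp:
  deltas: [0.001, 0.0005, 0.05, 0, 0.001, 0.0008, 0.05, 0, 0, 0, 0.05, 0, 0, 0, 0.04, 0, 0, 0, 0.02, 0, 0, 0, 0.009, 0, 0, 0, 0.008, 0, 0, 0, 0, 0]

```text
t: 4.47
tool_pos: [0.4916, 0.2173, 0.0118]
tcp_rot: [0.0, 0.621, 0.784, 0.0]
force: [0.3, 0.5, -0.5]
gripper_width: 0.0879
grasp_force: 0.0
```

Run:
```python
from h import *
togo([.491,.217,.0105],0.23)
a=env.grab_frame("top")[195:245,215:295];b=env.grab_frame("side")[225:275,270:350]
cv2.imwrite("pics/g1.png",np.hstack([cv2.resize(i,(400,250),interpolation=0) for i in(a,b)]))
```

```text
tcp [0.4916 0.2173 0.0118] t 4.47 q7 -0.96 tilt [0.0003 0.    ] w 0.0879
tool shift [-0.0002 -0.0007  0.0013]
y azimuth 0.23
turn -0.0
```

View pics/g1.png

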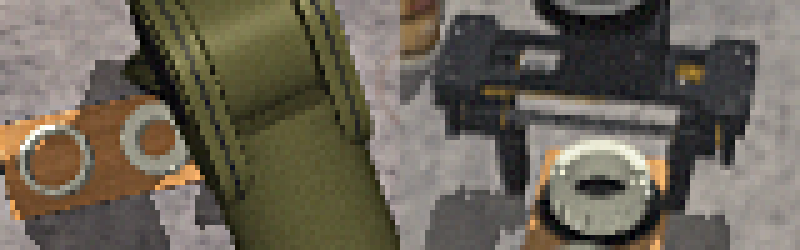

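Run:
```python
from h import *
s=env.grab_frame("side")
for box in((299,252,321,273),(298,251,322,274)):
    a=hullc(s,"collar",box);print(a,cast("side",a[0],.018))
print(proj("side",[.4916,.2173,.018]),proj("side",[.4916,.2173,.03]))
```

```text
(array([309.55576227, 260.50540548]), 373.27777777777777, array([298.6, 251.6]), array([320.6, 271.4])) [0.49182647 0.21035588 0.018     ]
(array([309.35026936, 259.88054186]), 411.3611111111111, array([297.6, 250.6]), array([321.6, 271.4])) [0.49347847 0.20797445 0.018     ]
[308.79215151 261.96034489] [308.7981384  259.11453961]
```

nudge_tcp:
  deltas: [0, 0, 0.001, 0, 0, 0, 0, 0, 0, 0, 0, 0, 0, 0, 0, 0, 0, 0, 0, 0, 0, 0, 0, 0]
  finger_gap: 0.05
  grip_n: 25

```text
t: 5.38
tool_pos: [0.4914, 0.2172, 0.0108]
tcp_rot: [0.0, 0.621, 0.784, -0.0]
force: [-1.4, -1.6, 2.4]
gripper_width: 0.0595
grasp_force: 25.0
```

nudge_tcp:
  deltas: [0, 0, -0.01, 0, 0, 0, -0.03, 0, 0, 0, -0.05, 0, 0, 0, -0.05, 0]

```text
t: 5.88
tool_pos: [0.4912, 0.217, 0.1524]
tcp_rot: [-0.0, 0.621, 0.784, -0.0]
force: [1.0, -0.1, 0.1]
gripper_width: 0.0605
grasp_force: 25.0
```

Run:
```python
from h import *
togo([.533,-.0588,.15])
s=env.grab_frame("side");cv2.imwrite("pics/lift.png",cv2.resize(s[180:280,250:380],None,fx=5,fy=5,interpolation=0))
```

```text
tcp [0.4912 0.217  0.1524] t 5.88 q7 -0.81 tilt [-0.0005 -0.0003] w 0.0605
tool shift [-0.2781 -0.0222  0.0025]
y azimuth 0.23
```

View pics/lift.png

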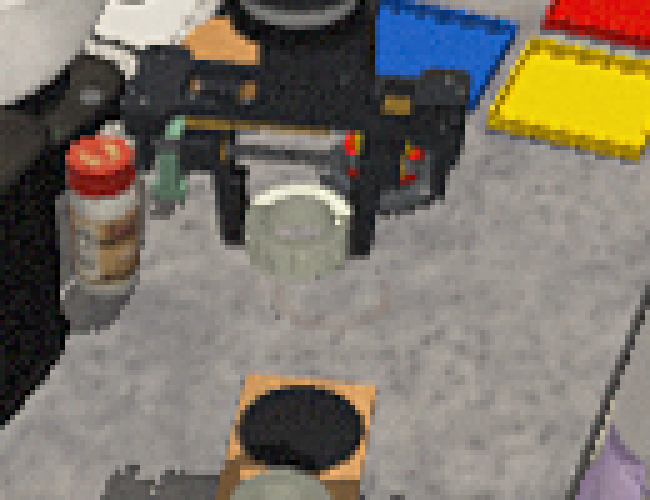

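Run:
```python
from h import *
s=env.grab_frame("side");tc=np.array(env.get_state()["tool_pos"])
zm=tc[2]+.0072
print(tc,cast("side",(309.7,226.7),zm),"edges",cast("side",(299,226.7),zm),cast("side",(320.4,226.7),zm))
k=8;x0,y0=290,205;b=cv2.resize(s[y0:245,x0:330],None,fx=k,fy=k)
m=cv2.cvtColor(b,cv2.COLOR_BGR2HSV);h=m[...,0]; 
# collar is slightly greenish: try b-g
d=b[...,1].astype(int)-b[...,2]
mm=((d>4)&(m[...,2]>110)).astype(np.uint8);mm=cv2.morphologyEx(mm,cv2.MORPH_OPEN,np.ones((5,5)))
c=max(cv2.findContours(mm,0,1)[0],key=cv2.contourArea);H=cv2.convexHull(c);M=cv2.moments(H);x,y,w,hh=cv2.boundingRect(c)
p=np.array([M["m10"],M["m01"]])/M["m00"];p=(p+.5)/k-.5+[x0,y0];print(p,[x/k+x0,y/k+y0,(x+w)/k+x0,(y+hh)/k+y0],cast("side",p,zm))
t=cv2.imread("pics/top0.png");print("spice",cast("top",(289,173),.1))
print(proj("side",[tc[0],tc[1],zm]))
```

```text
[0.49403733 0.21908709 0.15576729] [0.48675505 0.2229068  0.16296729] edges [0.51533918 0.23443045 0.16296729] [0.45813136 0.21136721 0.16296729]Traceback (most recent call last):
  File "<stdin>", line 10, in <module>
ValueError: max() iterable argument is empty
```

Run:
```python
from h import *
for i in range(3):
    s=env.grab_frame("side");tc=np.array(env.get_state()["tool_pos"]);print(tc)
t=cv2.imread("pics/top0.png");print("spice",cast("top",(289,173),.1))
s0=cv2.imread("pics/side0.png")
for z in(.1596,):print(proj("side",[*tc[:2],z]))
print(s[226,296:326].tolist());print(s[212:242:1,310].tolist())
```

```text
[0.4929439  0.21805614 0.15338995]
[0.49190358 0.21712663 0.15162298]
[0.49117982 0.21664141 0.15046043]
spice [0.66935453 0.12114199 0.1       ]
[309.08664655 226.02187566]
[[33, 37, 34], [30, 27, 25], [80, 91, 92], [127, 144, 143], [124, 140, 141], [126, 145, 143], [119, 136, 137], [113, 126, 127], [129, 143, 143], [152, 157, 166], [149, 157, 167], [161, 164, 174], [145, 149, 158], [137, 139, 145], [145, 146, 151], [147, 148, 156], [147, 149, 156], [139, 146, 148], [124, 140, 139], [116, 134, 130], [119, 135, 132], [123, 139, 141], [136, 150, 153], [69, 75, 77], [32, 34, 33], [34, 30, 33], [33, 32, 31], [37, 38, 39], [60, 58, 59], [131, 130, 137]]
[[88, 89, 88], [123, 127, 133], [144, 151, 156], [139, 142, 145], [149, 156, 158], [191, 215, 216], [205, 229, 229], [147, 168, 170], [132, 147, 148], [132, 150, 149], [133, 150, 149], [133, 149, 150], [133, 150, 150], [137, 148, 154], [145, 146, 151], [130, 135, 141], [122, 135, 138], [125, 141, 140], [133, 149, 148], [126, 143, 142], [135, 152, 152], [141, 159, 161], [143, 164, 163], [140, 157, 157], [141, 150, 152], [151, 158, 166], [147, 152, 159], [147, 152, 158], [143, 146, 151], [147, 152, 158]]
```

Add to h.py:
```python
def collar(im,box,k=8):
    x0,y0,x1,y1=box;b=cv2.resize(im[y0:y1,x0:x1],None,fx=k,fy=k).astype(int)
    m=((b[...,1]-b[...,0]>8)&(abs(b[...,1]-b[...,2])<9)&(b[...,1]>70)).astype(np.uint8)
    m=cv2.morphologyEx(cv2.morphologyEx(m,cv2.MORPH_OPEN,np.ones((5,5))),cv2.MORPH_CLOSE,np.ones((9,9)))
    H=cv2.convexHull(max(cv2.findContours(m,0,1)[0],key=cv2.contourArea));x,y,w,h=cv2.boundingRect(H);M=cv2.moments(H)
    f=lambda u,v:np.round([(u+.5)/k-.5+x0,(v+.5)/k-.5+y0],2)
    return f(M["m10"]/M["m00"],M["m01"]/M["m00"]),f(x,y),f(x+w,y+h)
```

Run:
```python
from h import *
s=env.grab_frame("side");c=collar(s,(292,208,326,244));tc=env.get_state()["tool_pos"];zm=tc[2]+.0072
print(c,cast("side",c[0],zm),proj("side",[*tc[:2],zm]))
togo([.5335,-.0586,.15])
s=cv2.imread("pics/side0.png")
for n,b in {"spotc":(296,248,324,276),"mid":(292,270,320,297)}.items():
    c=collar(s,b);print(n,c,cast("side",c[0],.018))
```

```text
(array([309.04, 226.31]), array([298.06, 216.31]), array([319.94, 236.94])) [0.49203052 0.21488079 0.15700911] [309.23359876 226.7255515 ]
tcp [0.4908 0.2165 0.1498] t 6.17 q7 -0.81 tilt [-0.0016 -0.0015] w 0.0602
tool shift [-2.776e-01 -2.110e-02  2.000e-04]
y azimuth 0.23
spotc (array([309.52, 261.65]), array([299.44, 251.81]), array([319.69, 271.44])) [0.49001145 0.21517057 0.018     ]
mid (array([305.82, 283.61]), array([295.44, 272.56]), array([316.31, 294.31])) [0.46574691 0.30444094 0.018     ]
```

nudge_tcp:
  deltas: [-0.037, -0.003, 0, 0, -0.048, -0.004, 0, 0, -0.048, -0.004, 0, 0, -0.048, -0.004, 0, 0, -0.048, -0.004, 0, 0, -0.034, -0.002, 0.01, 0, -0.014, -0.001, 0.015, 0, 0, 0, 0, 0, 0, 0, 0, 0, 0, 0, 0, 0]

```text
t: 7.42
tool_pos: [0.5334, -0.0554, 0.1261]
tcp_rot: [-0.0, 0.62, 0.784, 0.001]
force: [-0.3, 0.3, -0.8]
gripper_width: 0.0604
grasp_force: 25.0
```

Run:
```python
from h import *
s=env.grab_frame("side");tc=env.get_state()["tool_pos"];zm=tc[2]+.0072;p=proj("side",[*tc[:2],zm]).astype(int)
b=(p[0]-15,p[1]-17,p[0]+16,p[1]+17);c=collar(s,b)
print(p,c,cast("side",c[0],zm)-[*tc[:2],zm])
togo([.532,-.058,.125])
cv2.imwrite("pics/hov.png",cv2.resize(s[150:230,270:380],None,fx=6,fy=6,interpolation=0))
```

```text
[326 185] (array([326.85, 184.32]), array([318.31, 177.19]), array([336.06, 191.56])) [ 1.36679697e-03 -4.73032165e-03  2.77555756e-17]
tcp [ 0.5335 -0.0558  0.1262] t 7.47 q7 -0.37 tilt [0.0008 0.0006] w 0.0599
tool shift [-0.0018 -0.0019  0.0012]
y azimuth 0.232
```

View pics/hov.png

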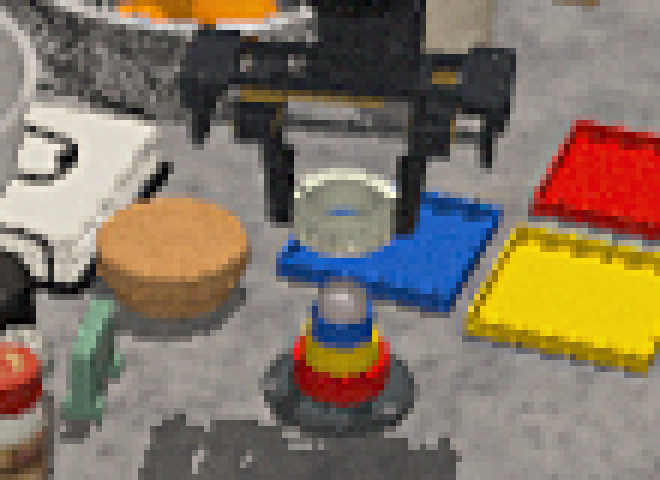

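Run:
```python
from h import *
G=[.5325,-.0586]
for z in(.006,.021,.038,.054,.070,.1334):print(z,proj("side",[*G,z]),proj("top",[*G,z]))
print(cast("side",(326.9,184.5),.1334),cast("side",(327.05,198.73),.070),cast("top",(331.76,206.32),.075))
```

```text
0.006 [326.27876785 213.71194385] [330.8316332  209.61033017]
0.021 [326.39145076 210.45303495] [330.91052188 209.0399134 ]
0.038 [326.52082799 206.71130857] [331.00153361 208.38183912]
0.054 [326.64424762 203.14188242] [331.08879136 207.75090849]
0.07 [326.76930249 199.52516306] [331.17764371 207.10844791]
0.1334 [327.28156236 184.71006586] [331.54628535 204.44292781]
[ 0.53423257 -0.05942266  0.1334    ] [ 0.53330363 -0.06388562  0.07      ] [ 0.53503524 -0.06088906  0.075     ]
```

nudge_tcp:
  deltas: [-0.0008, -0.0017, 0.01, 0, 0, 0, 0.015, 0, 0, 0, 0.01, 0, 0, 0, 0, 0, 0, 0, 0.004, 0, 0, 0, 0.004, 0, 0, 0, 0.004, 0, 0, 0, 0, 0, 0, 0, 0, 0, 0, 0, 0, 0]

```text
t: 8.72
tool_pos: [0.5318, -0.0586, 0.0788]
tcp_rot: [0.0, 0.621, 0.784, 0.0]
force: [-0.7, 0.8, -1.1]
gripper_width: 0.0602
grasp_force: 25.0
```

Run:
```python
from h import *
togo([.532,-.057,.075]);print(env.get_state()["force"],env.get_state()["wrist_torque"])
```

```text
tcp [ 0.5318 -0.0586  0.0788] t 8.72 q7 -0.44 tilt [ 0.0003 -0.0001] w 0.0602
tool shift [0.0015 0.0005 0.0038]
y azimuth 0.23
[-0.74797122  0.7647621  -1.13469621] [ 0.03896557 -0.12100787  0.02169128]
```

nudge_tcp:
  deltas: [0.0008, 0.0005, 0.003, 0, 0, 0, 0.003, 0, 0, 0, 0.003, 0, 0, 0, 0, 0, 0, 0, 0, 0, 0, 0, 0, 0]

```text
t: 9.48
tool_pos: [0.5321, -0.0577, 0.0698]
tcp_rot: [0.0, 0.621, 0.784, 0.0]
force: [0.6, -0.5, -0.7]
gripper_width: 0.0604
grasp_force: 25.0
```

nudge_tcp:
  deltas: [0, 0, 0.003, 0, 0, 0, 0.003, 0, 0, 0, 0, 0, 0, 0, 0, 0]

```text
t: 9.98
tool_pos: [0.5321, -0.0578, 0.0637]
tcp_rot: [0.0, 0.621, 0.784, -0.0]
force: [0.9, -0.8, -1.7]
gripper_width: 0.06
grasp_force: 25.0
```

nudge_tcp:
  deltas: [0, 0, 0.003, 0, 0, 0, 0.003, 0, 0, 0, 0, 0, 0, 0, 0, 0]

```text
t: 10.48
tool_pos: [0.5322, -0.0579, 0.0576]
tcp_rot: [0.0, 0.621, 0.784, -0.0]
force: [2.0, -2.0, -2.9]
gripper_width: 0.0605
grasp_force: 25.0
```

nudge_tcp:
  deltas: [0, 0, 0.003, 0, 0, 0, 0.002, 0, 0, 0, 0, 0, 0, 0, 0, 0]

```text
t: 10.98
tool_pos: [0.5322, -0.0578, 0.0526]
tcp_rot: [0.0, 0.621, 0.784, 0.0]
force: [1.5, -0.9, -2.3]
gripper_width: 0.0601
grasp_force: 25.0
```

nudge_tcp:
  deltas: [0, 0, 0.0015, 0, 0, 0, 0.0015, 0, 0, 0, 0, 0, 0, 0, 0, 0, 0, 0, 0, 0]

```text
t: 11.6
tool_pos: [0.5322, -0.0578, 0.0507]
tcp_rot: [0.001, 0.621, 0.784, 0.0]
force: [0.4, -2.0, 9.1]
gripper_width: 0.0602
grasp_force: 25.0
```

Run:
```python
from h import *
s=env.grab_frame("side");togo([.5321,-.0578,.05]);print(env.get_state()["force"])
cv2.imwrite("pics/on1.png",cv2.resize(s[170:230,290:370],None,fx=7,fy=7,interpolation=0))
```

```text
tcp [ 0.5322 -0.0578  0.0507] t 11.65 q7 -0.48 tilt [ 0.0009 -0.0008] w 0.06
tool shift [ 0.0001 -0.0001  0.0007]
y azimuth 0.23
[ 0.21251564 -2.66330074  9.46408906]
```

View pics/on1.png

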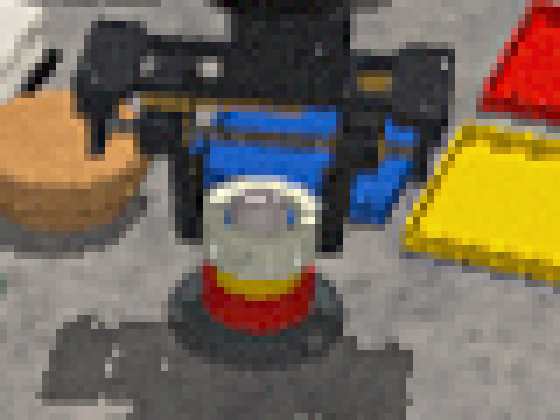

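nudge_tcp:
  deltas: [0, 0, 0, 0, 0, 0, 0, 0, 0, 0, 0, 0, 0, 0, 0, 0, 0, 0, 0, 0, 0, 0, 0, 0, 0, 0, 0, 0, 0, 0, 0, 0]
  finger_gap: 0.085

```text
t: 12.65
tool_pos: [0.532, -0.0577, 0.0497]
tcp_rot: [0.0, 0.621, 0.784, -0.0]
force: [0.8, 1.0, -0.4]
gripper_width: 0.0849
grasp_force: 0.0
```

Run:
```python
from h import *
s=env.grab_frame("side");togo([.5321,-.0578,.05]);c=collar(s,(308,188,344,216));print(c,cast("side",c[0],.058))
print(proj("side",[.5325,-.0586,.058]))
cv2.imwrite("pics/on2.png",cv2.resize(s[170:230,290:370],None,fx=7,fy=7,interpolation=0))
```

```text
tcp [ 0.532  -0.0577  0.0497] t 12.7 q7 -0.48 tilt [ 0.     -0.0001] w 0.085
tool shift [-0.0001  0.     -0.0003]
y azimuth 0.23
(array([326.81, 202.28]), array([318.31, 195.44]), array([335.81, 209.31])) [ 0.53196006 -0.05855488  0.058     ]
[326.67535677 202.24217285]
```

View pics/on2.png

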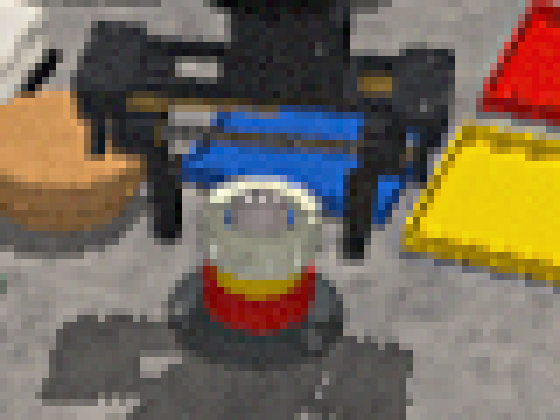

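nudge_tcp:
  deltas: [0, 0, 0, 0, 0, 0, 0, 0, 0, 0, 0, 0, 0, 0, 0, 0, 0, 0, 0, 0, 0, 0, 0, 0]
  finger_gap: 0.05
  grip_n: 25

```text
t: 13.45
tool_pos: [0.5321, -0.0577, 0.0497]
tcp_rot: [0.0, 0.621, 0.784, 0.0]
force: [1.0, -0.0, -0.5]
gripper_width: 0.0604
grasp_force: 25.0
```

nudge_tcp:
  deltas: [0, 0, -0.003, 0, 0, 0, -0.006, 0, 0, 0, -0.01, 0, 0, 0, -0.015, 0, 0, 0, -0.02, 0, 0, 0, -0.02, 0, 0, 0, 0, 0, 0, 0, 0, 0]

```text
t: 14.45
tool_pos: [0.5316, -0.0579, 0.1236]
tcp_rot: [-0.0, 0.621, 0.784, -0.0]
force: [0.3, 0.8, -0.3]
gripper_width: 0.06
grasp_force: 25.0
```

Run:
```python
from h import *
togo([.42,-.2105,.12],.0)
s=env.grab_frame("side");c=collar(s,(308,160,344,200));print(c)
```

```text
tcp [ 0.5316 -0.0579  0.1236] t 14.45 q7 -0.38 tilt [-0.0004 -0.0002] w 0.06
tool shift [-0.1232 -0.1435  0.0037]
y azimuth 0.23
turn 0.23
(array([327.49, 184.36]), array([318.81, 177.44]), array([336.06, 191.56]))
```

nudge_tcp:
  deltas: [-0.015, -0.018, 0, 0, -0.03, -0.035, 0, 0, -0.03, -0.035, 0, 0, -0.03, -0.035, 0, 0, -0.018, -0.0205, 0, 0, 0, 0, 0.03, 0, 0, 0, 0.04, 0, 0, 0, 0.02, 0, 0, 0, 0, 0, 0, 0, 0, 0, 0, 0, 0, 0]

```text
t: 15.88
tool_pos: [0.4205, -0.2107, 0.0346]
tcp_rot: [0.001, 0.622, 0.783, 0.0]
force: [-0.1, -0.4, -0.6]
gripper_width: 0.06
grasp_force: 25.0
```

Run:
```python
from h import *
togo([.42,-.2105,.0072])
s=env.grab_frame("side");cv2.imwrite("pics/tr.png",cv2.resize(s[150:230,310:420],None,fx=6,fy=6,interpolation=0))
```

```text
tcp [ 0.4205 -0.2107  0.0346] t 15.88 q7 -0.37 tilt [ 0.0014 -0.0003] w 0.06
tool shift [ 0.0003 -0.0005  0.0274]
y azimuth 0.229
```

View pics/tr.png

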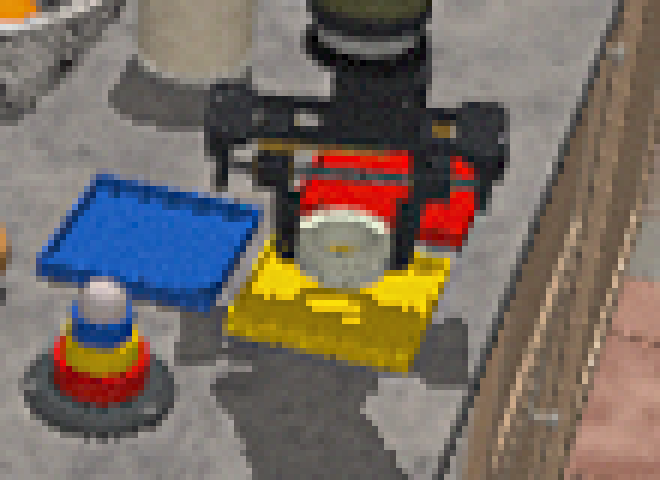

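The picture shows the collar held level at about pixel (367, 191), over the middle of the yellow tray and clear of its walls. I'll lower it and let go.

nudge_tcp:
  deltas: [0, 0, 0.01, 0, 0, 0, 0.008, 0, 0, 0, 0.005, 0, 0, 0, 0.003, 0, 0, 0, 0.001, 0, 0, 0, 0, 0, 0, 0, 0, 0, 0, 0, 0, 0]

```text
t: 16.92
tool_pos: [0.4204, -0.2103, 0.0068]
tcp_rot: [0.0, 0.621, 0.784, 0.0]
force: [0.1, 0.0, -0.5]
gripper_width: 0.0601
grasp_force: 25.0
```

nudge_tcp:
  deltas: [0, 0, 0, 0, 0, 0, 0, 0, 0, 0, 0, 0, 0, 0, 0, 0]
  finger_gap: 0.072

```text
t: 17.42
tool_pos: [0.4203, -0.2102, 0.0067]
tcp_rot: [0.0, 0.621, 0.784, -0.0]
force: [0.1, -0.5, 0.4]
gripper_width: 0.0722
grasp_force: 0.0
```

nudge_tcp:
  deltas: [0, 0, -0.01, 0, 0, 0, -0.03, 0, 0, 0, -0.05, 0, 0, 0, -0.05, 0, 0, 0, -0.05, 0, 0, 0, 0, 0, 0, 0, 0, 0, 0, 0, 0, 0]

```text
t: 18.42
tool_pos: [0.4193, -0.21, 0.1955]
tcp_rot: [-0.001, 0.621, 0.784, -0.001]
force: [-0.3, 0.4, -0.7]
gripper_width: 0.0719
grasp_force: 0.0
```

Run:
```python
from h import *
s=env.grab_frame("side");c=collar(s,(350,178,395,212));print(c,cast("side",c[0],.015))
for b in((292,270,320,297),):print(collar(s,b))
cv2.imwrite("pics/end.png",cv2.resize(s[130:330,270:420],None,fx=3,fy=3,interpolation=0))
```

```text
(array([366.22, 196.86]), array([358.81, 190.81]), array([373.81, 203.56])) [ 0.42005614 -0.21278034  0.015     ]
(array([305.83, 283.61]), array([295.44, 272.56]), array([316.31, 294.31]))
```

View pics/end.png

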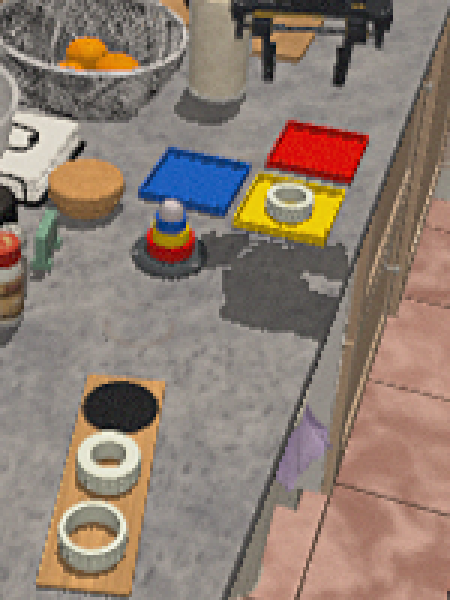

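The collar lies flat in the middle of the yellow tray, at about pixel (366, 197). The other two collars haven't moved, and the gripper is clear.

```bash
python3 -c "
from station import env
print(env.sign_off())"
```

```text
the job is handed in; nothing more can be done
None
```

The collar from the spot came to rest on the yellow step (42 mm bore) and now lies flat in the yellow tray; the job was handed in at about 18.5 s of the 54 s allowed, with no verdict shown.

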